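# Finish packing a gift carton, labels to the front

## Task

Finish packing the gift carton: stand the square tin and the slim box in it, upright on its floor in one row with the box that is already there, so that all three fit and every label faces squarely out over the carton's low front wall. Set the pieces down rather than dropping them, and leave the other things on the counter where they are.

Things in the scene. Friction and masses are not known exactly. Their poses are not given: they have to be found in the camera images.
- carton: open-topped cardboard gift carton, fixed to the counter. Inside 66 mm deep (its x) by 175 mm wide (its y); walls 4 mm thick, floor 4 mm thick. Origin: centre of its underside. Its +x axis points out through the low front wall (16 mm high); the back and both end walls are 45 mm high (heights from the counter). The three pieces stand side by side along its y, which leaves 15 mm to spare in all
- packed_box: cardboard box already in the carton, near its -y end wall, label already to the front: 56 mm deep (its x) by 66 mm wide (its y) by 90 mm high, loose, 0.28 kg. Origin: centre of its underside. Its +x axis points out of its labelled side
- packed_box_label (a point): middle of the packed box's labelled side (its +x side), 28 mm from its centre line, 45 mm up
- tin: square brass-coloured tin standing upright on the counter: 56 mm (x) by 56 mm (y) by 120 mm high, about 0.25 kg. Origin: centre of its underside. Its +x axis points out of its labelled side: a white paper label 44 mm wide on this one side only, folded 16 mm over the top edge
- tin_label (a point): middle of the tin's labelled side (its +x side), 28 mm from its centre line, 60 mm up
- slim_box: slim cardboard box standing upright on the counter: 56 mm deep (its x) by 38 mm wide (its y) by 105 mm high, about 0.16 kg. Origin: centre of its underside. Its +x axis points out of its labelled side: a white paper label 26 mm wide on this one narrow (38 mm) side only, folded 16 mm over the top edge
- slim_box_label (a point): middle of the slim box's labelled side (its +x side), 28 mm from its centre line, 52.5 mm up
- jar: bystander: amber glass jar with a brass lid, 64 mm across, 100 mm high, loose; origin under its centre
- cup: bystander: white cup, 72 mm across the rim, 62 mm high, handle at its +y, loose; origin under its centre
- flat_box: bystander: flat plain box without a label, 100 mm (x) by 140 mm (y) by 35 mm high, loose; origin under its centre
- round_tin: bystander: low round aluminium tin, 76 mm across, 58 mm high, loose; origin under its centre
Not all that is in view belongs to the job. What is shaped like the slim_box but green or orange is not meant.

How it is judged:
By the outcome, as a careful person would: the job done as asked, in the order asked, and still so for the second after the job is handed in, with the robot touching nothing.
It also fails if it takes over 64 s, if anything falls off the work surface, if the arm or the gripper's body presses on something with over 40 N, if the wrist force passes 120 N, or if a joint passes its speed limit or range.

## Robot

A 6-joint arm with a two-finger parallel gripper is mounted at the origin on the work surface. World frame = base frame: x ahead of the robot, y to its left, z up, the work surface at z = 0. Lengths are in mm, angles in rad, forces in N, time in s.
With the tool pointing down it reaches from about 275 to 1000 mm from the base axis. Payload 8.4 kg.
Tool frame: the origin (TCP) lies at the very end of the fingers, on their centre line; the grasp point (between the pads) lies 19 mm behind it; z points along the fingers, y is the line along which they close (so a half turn about z gives the same grasp; the last joint's range is limited). The gripper opens to 85 mm and grips with 20 to 120 N. Pads are 22 mm wide; open, the fingers measure 114 mm over their backs; the gripper's body (76 mm by 85 mm) begins 54 mm behind the grasp point. The pads swing forward as they close: fully open they stand 13 mm farther back than shut.
Start: joints at [-1.127, 0.353, 1.633, -0, 1.155, -0.002], TCP at [269.486, -563.919, 231.281] pointing down, gripper open.
Joint ranges: [-2.63, 2.63], [-0.92, 2.1], [0.06, 2.66], [-1.3, 4.44], [0, 2.69], [-3.02, 3.02]. Speed limits (rad/s): [2.22, 2.22, 2.79, 3.14, 3.14, 3.14].

## Interface

Orientations are given as [roll, pitch, yaw] about the fixed x, y, z axes, in that order (R = Rz(yaw) Ry(pitch) Rx(roll)).
In Python, from rig import sensors, grab_frame, camera_params, order gives the robot as it stands. The module is installed in compiled form; this text tells all that it offers.
- The arm moves only by the tool move_arm, never from a script. Its argument "motion" is a list of rows, each a list of 7 numbers: the turn, a rotation vector about the tool's x, y, z in shares of 180 degrees (1.0 is 180 degrees), then the shift along the tool's x, y, z in shares of 0.5 m (1.0 is 0.5 m), then the finger opening in m, from 0 to 0.0854. A call has 1 to 8 rows; each row is the pose to reach, as a shift and turn from the pose commanded when the call began, along the tool's axes at that moment; what a row does not reach only later rows make up. A row lasts 1/8 s, in which the tool goes at most 62.5 mm and 10.7 degrees, less where a joint would pass 70% of its speed; a pose out of reach is approached as far as the arm can. A call with a gripper value outside its range is refused whole. The fingers move at their own pace and stop on an object; "grip_force" is the grip in N (left out, the last holds). Time passes only in rows, so rows that repeat a pose let the fingers close. It gives the time, the measured TCP pose, the force, the opening and the grip force at its end, in the units of the state.
- sensors.sense(): the state, without advancing time (a new reading comes with each control period).
- grab_frame(name): name is "scene" or "top" or "wrist"; returns (picture, depth): 420x560x3 uint8, red, green, blue; 420x560 float32, mm along the optical axis (not along the pixel's ray), 0 where there is no reading.
- camera_params(name): a dict with "camera_matrix" (3x3 intrinsics, pixels), "world_from_camera" (4x4, takes a point from camera to world coordinates). Camera axes: x right, y down, z forward; pixel columns grow to the right and rows downward; lengths in mm; the calibration is good to about 2 mm. A picture is of the moment at which its call begins: read the wrist's pose just before it. camera_params takes no time and is no camera call; for the wrist camera it gives the pose at the moment of the call.
- order.sign_off(): hands the job in; it is judged then, once.
The state is a dict: "clock": time; "qpos": joint angles; "qvel": joint speeds; "joint_efforts": joint torques, N m; "eef_pos": TCP position; "tcp_rot": TCP orientation; "contact_force": force on the tool from outside, world axes, zero at the start; "wrist_torque": the same for the moment, N m; "opening": opening from 0.0 (shut) to 1.0 (fully open); "grasp_force": force on a finger pad.
Only numpy, scipy, OpenCV 4.12 (cv2) and the standard library are available. Lean on these libraries where they do the work, as an engineer would, in place of code of your own. Each camera call takes 0.05 s, during which the arm holds its last target. There are 200 camera calls.

## Working session

There is one attempt and no reset: what is moved stays moved. The work goes in short steps, Python scripts to look and compute and a tool call to move; the robot and the scene stay as the last step left them, time stands still between calls to the robot, and variables do not carry over. Pictures are saved under pics/ and viewed, at most 10 in all, crops included, and the job is handed in when it is done.

Besides the shell and the picture viewer there is one more tool, called after ">>>" by a JSON object that holds its "op" and its "data". move_arm: Moves the arm, as the interface text tells. Its arguments: {"type":"object","properties":{"motion":{"type":"array","items":{"type":"array","items":{"type":"number"}}},"grip_force":{"type":"number"}},"required":["motion"]}

```bash
mkdir -p pics; cat > h.py <<'E'
import numpy as np, cv2
from rig import sensors, grab_frame, camera_params, order
from scipy.spatial.transform import Rotation as R
def shot(n,fn):
    P=camera_params(n); im,d=grab_frame(n)
    np.savez(f'pics/{fn}.npz',im=im,d=d,K=P['camera_matrix'],T=P['world_from_camera'])
    cv2.imwrite(f'pics/{fn}.png',im[:,:,::-1]); return im,d
def cloud(fn):
    z=np.load(f'pics/{fn}.npz'); d=z['d'];K=z['K'];T=z['T']
    v,u=np.indices(d.shape)
    p=np.stack([(u-K[0,2])/K[0,0]*d,(v-K[1,2])/K[1,1]*d,d],-1)
    return p@T[:3,:3].T+T[:3,3], z['im']
E
python3 - <<'E'
from h import *
s=sensors.sense(); print(s)
for n in('scene','top'):
    shot(n,n+'0'); P=camera_params(n); print(np.round(P['world_from_camera'],2).tolist(),P['camera_matrix'].tolist())
a=[cv2.imread(f'pics/{n}0.png') for n in('scene','top')]
cv2.imwrite('pics/both.png',cv2.resize(np.hstack(a),(800,300)))
E
```

```text
{'clock': 0.0, 'qpos': array([-1.12736720e+00,  3.53678396e-01,  1.63413918e+00, -1.94524000e-05,
        1.15518065e+00, -2.43587742e-03]), 'qvel': array([-0.00142513, -0.00150735,  0.00163941, -0.00160586, -0.00048171,
       -0.00070096]), 'joint_efforts': array([-3.38245831e-03, -6.05272794e+01, -3.42063832e+01, -3.85959056e-04,
        9.51005670e-03, -7.00952069e-05]), 'eef_pos': array([ 269.2947395 , -563.48242752,  230.54062612]), 'tcp_rot': array([-3.14018705e+00,  1.43614792e-05,  4.45872882e-01]), 'contact_force': array([ 0.78034254,  0.87044403, -0.34247371]), 'wrist_torque': array([-0.04848471, -0.02312504, -0.01751596]), 'grasp_force': 0.0, 'opening': 0.9997626198846783}
[[-0.88, 0.28, -0.39, 1163.6], [0.48, 0.51, -0.71, 961.82], [0.0, -0.81, -0.58, 904.56], [0.0, 0.0, 0.0, 1.0]] [[489.041643201093, 0.0, 286.61952435984387], [0.0, 489.041643201093, 214.0201341400721], [0.0, 0.0, 1.0]]
[[0.02, -0.99, 0.11, 470.68], [-1.0, -0.02, 0.0, -37.48], [0.0, -0.11, -0.99, 1363.64], [0.0, 0.0, 0.0, 1.0]] [[545.1958016195738, 0.0, 277.99875099620374], [0.0, 545.1958016195738, 217.70044417637], [0.0, 0.0, 1.0]]
```

View pics/top0.png

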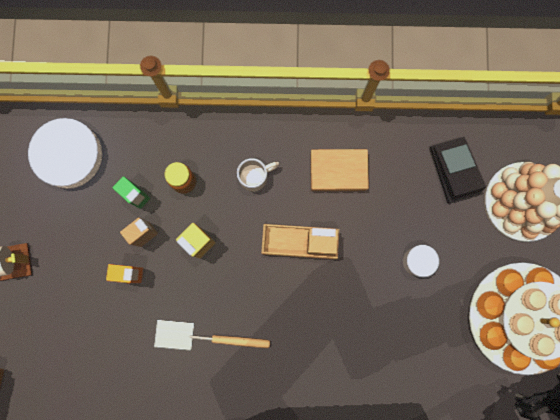

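View pics/scene0.png

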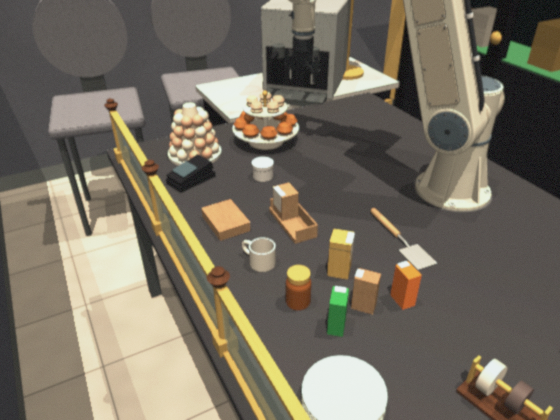

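The top view shows the carton at (300,242) with the packed box at its right end, the tin at (193,241), and the jar, cup, flat_box and round_tin around them. Three things could pass for the slim box: green (130,192), brown cardboard (136,232) and orange (125,274). The description fits the brown one. I'll check it in a close crop and measure.

```bash
cat >> h.py <<'E'
def rect(fn,x0,x1,y0,y1,zl,zh):
    p,im=cloud(fn); m=(p[...,0]>x0)&(p[...,0]<x1)&(p[...,1]>y0)&(p[...,1]<y1)&(p[...,2]>zl)&(p[...,2]<zh)
    q=p[m]; r=cv2.minAreaRect(q[:,:2].astype(np.float32))
    c=im[m].astype(int); w=(c.min(1)>150)&(c.max(1)-c.min(1)<45)
    return r,len(q),np.median(q[:,2]),q[:,:2].mean(0),w.sum(),(q[w].mean(0) if w.any() else None)
E
python3 - <<'E'
from h import *
p,im=cloud('top0')
for n,(u,v) in dict(tin=(193,241),slim=(136,232),orange=(125,274),green=(130,192),packed=(322,243),cartfloor=(288,241),jar=(178,176),cup=(252,177)).items():
    print(n,np.round(p[v,u],1))
for n,(u,v),z in (('tin',(193,241),120),('slim',(136,232),105),('packed',(322,243),90)):
    c=p[v,u]; print(n,rect('top0',c[0]-55,c[0]+55,c[1]-50,c[1]+50,z-8,z+8))
c=p[241,288]; print('carton back/ends',rect('top0',c[0]-60,c[0]+60,c[1]-110,c[1]+110,38,52))
a=cv2.resize(im[200:280,100:220],(720,480),interpolation=cv2.INTER_CUBIC)
cv2.imwrite('pics/crop.png',np.hstack([cv2.resize(im[205:265,105:225],(600,300),interpolation=3)[:,:400*600//400][:,:,::-1]]))
b=cv2.resize(im[212:272,250:370],(600,300),interpolation=3)[:,:,::-1]
cv2.imwrite('pics/crop.png',np.vstack([cv2.imread('pics/crop.png'),b]))
E
```

```text
tin [556.8 157.8 121.7]
slim [576.1 292.9 106.3]
orange [479.  314.6 101.7]
green [670.4 313.1 100.8]
packed [ 560.  -138.7   94.5]
cartfloor [569.5 -60.9   6. ]
jar [711.8 203.2  95. ]
cup [730.1  33.    4.6]
tin (((561.719970703125, 160.9716796875), (55.89875793457031, 55.08111572265625), 46.42851638793945), 605, np.float64(118.98142292520856), array([561.61084556, 160.68965322]), np.int64(145), array([546.80302349, 173.47583153, 119.27792613]))
slim (((580.4530029296875, 299.5940246582031), (39.244773864746094, 56.70277786254883), 39.64060974121094), 406, np.float64(103.88644284715792), array([580.10743546, 299.10837433]), np.int64(89), array([592.72619701, 283.82460382, 104.33890697]))
packed (((566.4464721679688, -139.51516723632812), (66.21849822998047, 57.058292388916016), 87.89971923828125), 672, np.float64(92.86828122685574), array([ 565.94813313, -139.03472385]), np.int64(171), array([ 585.93759728, -141.74131254,   93.20730915]))
carton back/ends (((546.3934326171875, -76.49785614013672), (187.01773071289062, 65.11965942382812), 71.095458984375), 189, np.float64(43.49332436952841), array([545.40621667, -68.91949118]), np.int64(0), None)
```

View pics/crop.png

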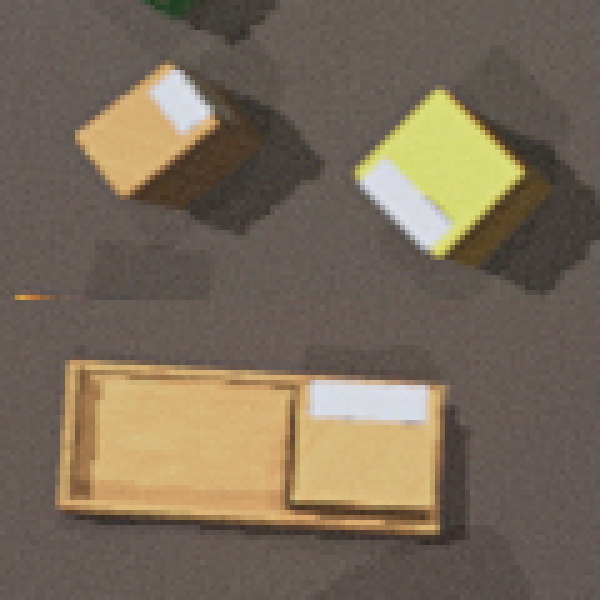

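The crop confirms the brown slim box, with its label folded over the top towards the lower right in the world frame. The tin's label folds over its lower-left edge. In the lower half the carton's outer corners sit at crop pixels (68,362), (447,387), (57,508) and (438,532). I'll fit the carton from those corners.

```bash
python3 - <<'E'
from h import *
z=np.load('pics/top0.npz');K=z['K'];T=z['T']
def ray(u,v,h):
    d=T[:3,:3]@np.linalg.inv(K)@[u,v,1]; return (T[:3,3]+d*(h-T[2,3])/d[2])[:2]
C=[(68,62),(447,86),(438,232),(57,208)]
P=np.array([ray(250+(x+.5)/5-.5,212+(y+.5)/5-.5,45) for x,y in C]); print(P.round(1))
print('sides',[np.linalg.norm(P[i]-P[(i+1)%4]).round(1) for i in range(4)],'c',P.mean(0))
# least squares fit of model (x fwd, +y left)
M=np.array([(37,91.5),(37,-91.5),(-37,-91.5),(-37,91.5)])
A=M-M.mean(0);B=P-P.mean(0);a=np.arctan2((A[:,0]*B[:,1]-A[:,1]*B[:,0]).sum(),(A*B).sum());print('yaw',np.degrees(a))
c=P.mean(0);Rm=np.array([[np.cos(a),-np.sin(a)],[np.sin(a),np.cos(a)]])
print('packed in carton',Rm.T@(np.array([566.4,-139.5])-c))
# depth check: wall-height points in carton frame, and inner floor extents
p,im=cloud('top0');q=p.reshape(-1,3);l=(q[:,:2]-c)@Rm
m=(abs(l[:,0])<50)&(abs(l[:,1])<105)&(q[:,2]>41)&(q[:,2]<48)
for n,s in(('+y end',m&(l[:,1]>70)),('back',m&(l[:,0]<-20)&(l[:,1]>-45)&(l[:,1]<80))):print(n,s.sum(),l[s].mean(0),l[s].min(0),l[s].max(0))
s=(abs(l[:,0])<50)&(abs(l[:,1]-20)<60)&(q[:,2]>12)&(q[:,2]<18)&(l[:,0]>20);print('front',l[s].mean(0),np.degrees(np.polyfit(l[s][:,1],l[s][:,0],1)[0]))
s=m&(l[:,0]<-20)&(l[:,1]>-45)&(l[:,1]<80);print('back slope deg',np.degrees(np.polyfit(l[s][:,1],l[s][:,0],1)[0]))
E
```

```text
[[ 606.9    0.8]
 [ 598.8 -183.6]
 [ 527.9 -179.7]
 [ 535.9    4.5]]
sides [np.float64(184.5), np.float64(71.0), np.float64(184.4), np.float64(71.1)] c [567.39095456 -89.53024476]
yaw -2.562367851217908
packed in carton [  1.24402658 -49.96409538]
+y end 47 [-7.69068682 86.9805267 ] [-34.38711163  70.75901539] [32.88590542 93.02252131]
back 73 [-32.34714606  19.33321432] [-34.49519568 -42.86891506] [-27.00821118  78.215339  ]
front [37.26646441 18.56124098] 0.49882448520208655
back slope deg -0.22351610606436023
```

```bash
cat >> h.py <<'E'
def plan(x,y,z,yawdeg):
    s=sensors.sense(); e=s['eef_pos']; R0=R.from_euler('xyz',s['tcp_rot']); R1=R.from_euler('xyz',[np.pi,0,np.radians(yawdeg)])
    print('clk',round(s['clock'],2),'at',e.round(1),np.degrees(s['tcp_rot']).round(2),'F',s['contact_force'].round(1),'q6',s['qpos'][5].round(2))
    print('turn',(R0.inv()*R1).as_rotvec().round(4),'shift mm',R0.inv().apply(np.array([x,y,z])-e).round(1))
E
```

```text
(no output)
```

Units first: shifts go in shares of 0.5 m and turns go in shares of 180 degrees. So 0.192 m / 0.5 = 0.384, -0.176 m / 0.5 = -0.352, -1.169 rad / 3.1416 = -0.3721.

>>> {"op": "move_arm", "data": {"motion": [[0,0,-0.0465,0.048,-0.044,0,0.085],[0,0,-0.0929,0.096,-0.088,0,0.085],[0,0,-0.1394,0.144,-0.132,0,0.085],[0,0,-0.1862,0.192,-0.176,0,0.085],[0,0,-0.2327,0.24,-0.22,0,0.085],[0,0,-0.2792,0.288,-0.264,0,0.085],[0,0,-0.3256,0.336,-0.308,0,0.085],[0,0,-0.3721,0.384,-0.352,0,0.085]], "grip_force": 40}}

```text
clock: 1.1
eef_pos: [367.0, -321.2, 231.1]
tcp_rot: [-3.141, -0.0, 1.62]
contact_force: [0.1, -0.4, 0.0]
opening: 0.999
grasp_force: 0.0
```

```bash
python3 -c "
from h import *
plan(562,161,230,226.4)
plan(464,-81,230,159.5)"
```

```text
clk 1.1 at [ 367.  -321.2  231.1] [-1.7999e+02 -2.0000e-02  9.2790e+01] F [ 0.1 -0.4  0. ] q6 -0.77
turn [ 3.0000e-04 -4.0000e-04 -2.3319e+00] shift mm [472.1 218.3   1.2]
clk 1.1 at [ 367.  -321.2  231.1] [-1.7999e+02 -2.0000e-02  9.2790e+01] F [ 0.1 -0.4  0. ] q6 -0.77
turn [-0.0000e+00 -4.0000e-04 -1.1643e+00] shift mm [235.2 108.6   1.1]
```

Scaled: 0.236 m / 0.5 = 0.472, 0.21 m / 0.5 = 0.42, -1.166 rad / 3.1416 = -0.3711.

>>> {"op": "move_arm", "data": {"motion": [[0,0,-0.0465,0.06,0.028,0,0.085],[0,0,-0.0929,0.12,0.056,0,0.085],[0,0,-0.1394,0.18,0.084,0,0.085],[0,0,-0.1859,0.24,0.112,0,0.085],[0,0,-0.2324,0.3,0.14,0,0.085],[0,0,-0.2788,0.36,0.166,0,0.085],[0,0,-0.3253,0.42,0.194,0,0.085],[0,0,-0.3711,0.472,0.218,0,0.085]]}}

```text
clock: 2.1
eef_pos: [465.5, -80.6, 231.1]
tcp_rot: [-3.142, -0.0, 2.786]
contact_force: [-0.3, 0.0, -0.9]
opening: 0.992
grasp_force: 0.0
```

```bash
python3 -c "
from h import *
plan(562,161,230,226.4)"
```

```text
clk 2.1 at [465.5 -80.6 231.1] [-1.8000e+02 -2.0000e-02  1.5962e+02] F [-0.3  0.  -0.9] q6 -1.39
turn [ 2.0000e-04 -3.0000e-04 -1.1655e+00] shift mm [ -6.3 260.1   1.1]
```

Scaled: 0.26 m / 0.5 = 0.52, 0.228 m / 0.5 = 0.456, -1.166 rad / 3.1416 = -0.3711.

>>> {"op": "move_arm", "data": {"motion": [[0,0,-0.0465,-0.002,0.066,0,0.085],[0,0,-0.0929,-0.004,0.13,0,0.085],[0,0,-0.1394,-0.004,0.196,0,0.085],[0,0,-0.1859,-0.006,0.26,0,0.085],[0,0,-0.2324,-0.008,0.326,0,0.085],[0,0,-0.2788,-0.01,0.39,0,0.085],[0,0,-0.3253,-0.012,0.456,0,0.085],[0,0,-0.3711,-0.012,0.52,0,0.085]]}}

```text
clock: 3.1
eef_pos: [562.9, 160.4, 230.9]
tcp_rot: [3.141, -0.001, -2.332]
contact_force: [-0.8, -0.2, 0.5]
opening: 0.994
grasp_force: 0.0
```

```bash
python3 - <<'E'
from h import *
plan(562,161,80,226.4)
shot('wrist','w1'); 
print(rect('w1',500,620,100,220,112,128))
E
```

```text
clk 3.1 at [562.9 160.4 230.9] [ 1.7999e+02 -3.0000e-02 -1.3359e+02] F [-0.8 -0.2  0.5] q6 -2.11
turn [ 0.0002 -0.0005  0.0002] shift mm [1.000e-01 1.100e+00 1.509e+02]
(((563.42041015625, 159.39012145996094), (55.58906936645508, 56.92198944091797), 46.72731018066406), 5101, np.float64(121.1050788281589), array([562.33104918, 158.28278094]), np.int64(1205), array([548.83722844, 172.79777588, 121.68298426]))
```

View pics/w1.png

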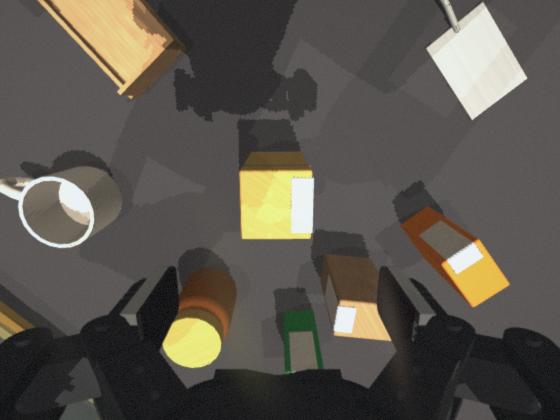

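The wrist picture shows the tin at (276,200) squared up with the gripper, its label on the right towards one finger. The wrist and top measurements agree to 2 mm, so I'll descend and grasp.

Scaled: 0.151 m / 0.5 = 0.302, 0.147 m / 0.5 = 0.294.

>>> {"op": "move_arm", "data": {"motion": [[0,0,0,0,0.002,0.05,0.085],[0,0,0,0,0.002,0.1,0.085],[0,0,0,0,0.002,0.15,0.085],[0,0,0,0,0.002,0.2,0.085],[0,0,0,0,0.002,0.24,0.085],[0,0,0,0,0.002,0.27,0.085],[0,0,0,0,0.002,0.294,0.085],[0,0,0,0,0.002,0.302,0.085]]}}

```text
clock: 4.15
eef_pos: [561.8, 160.0, 79.7]
tcp_rot: [3.141, -0.001, -2.336]
contact_force: [0.6, -0.2, -0.1]
opening: 0.996
grasp_force: 0.0
```

>>> {"op": "move_arm", "data": {"motion": [[0,0,0,0,0,0,0.07],[0,0,0,0,0,0,0.062],[0,0,0,0,0,0,0.057],[0,0,0,0,0,0,0.05],[0,0,0,0,0,0,0.045],[0,0,0,0,0,0,0.045]], "grip_force": 40}}

```text
clock: 4.9
eef_pos: [562.8, 160.1, 81.1]
tcp_rot: [-3.141, 0.001, -2.336]
contact_force: [0.4, -1.8, 6.4]
opening: 0.652
grasp_force: 42.5
```

Scaled: -0.13 m / 0.5 = -0.26, -0.127 m / 0.5 = -0.254.

>>> {"op": "move_arm", "data": {"motion": [[0,0,0,0,0,-0.016,0.045],[0,0,0,0,0,-0.05,0.045],[0,0,0,0,0,-0.09,0.045],[0,0,0,0,0,-0.14,0.045],[0,0,0,0,0,-0.19,0.045],[0,0,0,0,0,-0.23,0.045],[0,0,0,0,0,-0.254,0.045],[0,0,0,0,0,-0.26,0.045]]}}

```text
clock: 5.9
eef_pos: [562.2, 160.2, 211.2]
tcp_rot: [-3.141, 0.001, -2.336]
contact_force: [-0.3, 1.1, -3.4]
opening: 0.651
grasp_force: 43.1
```

```bash
python3 -c "
from h import *
plan(570.4,-75.1,210,156)
plan(570.4,-75.1,210,87.5)"
```

```text
clk 5.9 at [562.2 160.2 211.2] [-1.7997e+02  6.0000e-02 -1.3386e+02] F [-0.3  1.1 -3.4] q6 -2.1
turn [2.0000e-04 1.3000e-03 1.2241e+00] shift mm [ 164.  -168.9    1.2]
clk 5.9 at [562.2 160.2 211.2] [-1.7997e+02  6.0000e-02 -1.3386e+02] F [-0.3  1.1 -3.4] q6 -2.1
turn [1.0000e-03 1.1000e-03 2.4197e+00] shift mm [ 164.  -168.9    1.2]
```

Scaled: -0.084 m / 0.5 = -0.168, 0.082 m / 0.5 = 0.164, 1.22 rad / 3.1416 = 0.3883.

>>> {"op": "move_arm", "data": {"motion": [[0,0,0.0318,0.012,-0.012,0,0.045],[0,0,0.0828,0.036,-0.036,0,0.045],[0,0,0.1337,0.06,-0.06,0,0.045],[0,0,0.1846,0.084,-0.084,0,0.045],[0,0,0.2355,0.108,-0.108,0,0.045],[0,0,0.2865,0.132,-0.132,0,0.045],[0,0,0.3374,0.152,-0.154,0,0.045],[0,0,0.3883,0.164,-0.168,0,0.045]]}}

```text
clock: 6.9
eef_pos: [565.1, 42.0, 209.4]
tcp_rot: [-3.141, -0.002, 2.721]
contact_force: [0.4, -0.3, -2.9]
opening: 0.65
grasp_force: 43.1
```

```bash
python3 -c "
from h import *
plan(570.4,-75.1,210,87.5)"
```

```text
clk 6.9 at [565.1  42.  209.4] [-1.7995e+02 -9.0000e-02  1.5591e+02] F [ 0.4 -0.3 -2.9] q6 -1.08
turn [-1.7000e-03 -8.0000e-04  1.1939e+00] shift mm [ -52.6 -104.8   -0.6]
```

Scaled: -0.1048 m / 0.5 = -0.2096, -0.102 m / 0.5 = -0.204, 1.194 rad / 3.1416 = 0.3801.

>>> {"op": "move_arm", "data": {"motion": [[0,0,0.0509,-0.014,-0.03,0,0.045],[0,0,0.105,-0.032,-0.064,0,0.045],[0,0,0.1592,-0.05,-0.1,0,0.045],[0,0,0.2133,-0.068,-0.136,0,0.045],[0,0,0.2674,-0.084,-0.166,0,0.045],[0,0,0.3183,-0.096,-0.19,0,0.045],[0,0,0.3597,-0.102,-0.204,0,0.045],[0,0,0.3801,-0.1052,-0.2096,0,0.045]]}}

```text
clock: 7.9
eef_pos: [571.0, -74.8, 209.4]
tcp_rot: [-3.14, -0.0, 1.529]
contact_force: [0.3, 0.4, -2.4]
opening: 0.652
grasp_force: 43.1
```

```bash
python3 - <<'E'
from h import *
plan(570.4,-75.1,86,87.5)
shot('wrist','w2')
print('tin',rect('w2',500,640,-140,0,215,270)[:3])
print('packed',rect('w2',500,640,-190,-90,86,102))
c=np.array([569.8,-89.6]);a=np.radians(-2.5);Rm=np.array([[np.cos(a),-np.sin(a)],[np.sin(a),np.cos(a)]])
p,im=cloud('w2');q=p.reshape(-1,3);l=(q[:,:2]-c)@Rm
m=(abs(l[:,0])<50)&(abs(l[:,1])<105)&(q[:,2]>40)&(q[:,2]<48)
for n,s in(('+y end',m&(l[:,1]>70)),('back',m&(l[:,0]<-20)&(l[:,1]<80)),('-yend',m&(l[:,1]<-80))):
    if s.any(): print(n,s.sum(),np.median(l[s],0),np.percentile(l[s],[3,97],axis=0))
E
```

```text
clk 7.9 at [571.  -74.8 209.4] [-1.799e+02 -1.000e-02  8.762e+01] F [ 0.3  0.4 -2.4] q6 -0.09
turn [-0.0018 -0.0001  0.002 ] shift mm [ -0.3  -0.4 123.4]
tin (((571.6067504882812, -72.67839050292969), (52.84611511230469, 121.9243392944336), 88.19795989990234), 34605, np.float64(249.81731081645063))
packed (((0.0, 0.0), (0.0, 0.0), 0.0), 0, np.float64(nan), array([nan, nan]), np.int64(0), None)
+y end 476 [-8.18384255 88.42003456] [[-33.94464297  72.66208145]
 [ 32.93636534  90.85066263]]
back 321 [-32.36344047  53.40602585] [[-34.51228435  26.18246225]
 [-30.55709844  78.32899242]]
  return _methods._mean(a, axis=axis, dtype=dtype,
  ret = ret.dtype.type(ret / rcount)
h.py:17: RuntimeWarning: Mean of empty slice.
  return r,len(q),np.median(q[:,2]),q[:,:2].mean(0),w.sum(),(q[w].mean(0) if w.any() else None)
  ret = um.true_divide(
```

View pics/w2.png

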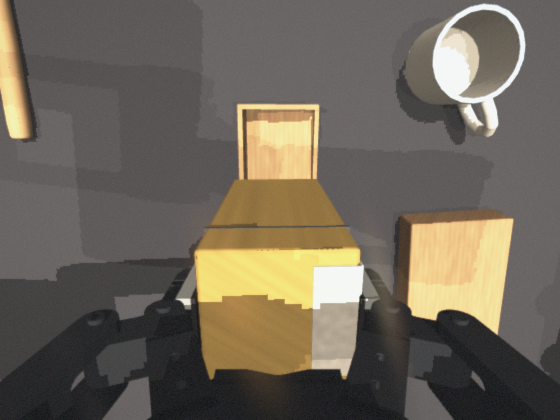

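The wrist picture shows the held tin centred over the carton at about column 278, label to the right towards the front wall. The end wall fits my estimate within 1 mm. I'll lower it.

Scaled: 0.12 m / 0.5 = 0.24, 0.116 m / 0.5 = 0.232, 0.002 rad / 3.1416 = 0.0006.

>>> {"op": "move_arm", "data": {"motion": [[0,0,0.0006,0,0,0.04,0.045],[0,0,0.0006,0,0,0.08,0.045],[0,0,0.0006,0,0,0.12,0.045],[0,0,0.0006,0,0,0.16,0.045],[0,0,0.0006,0,0,0.19,0.045],[0,0,0.0006,0,0,0.216,0.045],[0,0,0.0006,0,0,0.232,0.045],[0,0,0.0006,0,0,0.24,0.045]]}}

```text
clock: 8.95
eef_pos: [571.7, -74.4, 90.0]
tcp_rot: [-3.141, -0.0, 1.531]
contact_force: [-1.0, 1.0, -2.9]
opening: 0.65
grasp_force: 43.1
```

Scaled: 0.003 m / 0.5 = 0.006, 0.002 m / 0.5 = 0.004.

>>> {"op": "move_arm", "data": {"motion": [[0,0,0,0,0,0.002,0.045],[0,0,0,0,0,0.004,0.045],[0,0,0,0,0,0.006,0.045],[0,0,0,0,0,0.006,0.045]]}}

```text
clock: 9.45
eef_pos: [571.7, -74.4, 87.4]
tcp_rot: [3.141, -0.0, 1.531]
contact_force: [0.5, 1.0, -2.2]
opening: 0.649
grasp_force: 43.1
```

Scaled: 0.002 m / 0.5 = 0.004, 0.001 m / 0.5 = 0.002.

>>> {"op": "move_arm", "data": {"motion": [[0,0,0,0,0,0.002,0.045],[0,0,0,0,0,0.004,0.045],[0,0,0,0,0,0.004,0.045]]}}

```text
clock: 9.82
eef_pos: [571.6, -74.4, 85.2]
tcp_rot: [-3.141, -0.0, 1.531]
contact_force: [0.1, -0.4, -2.9]
opening: 0.652
grasp_force: 43.1
```

Scaled: 0.001 m / 0.5 = 0.002.

>>> {"op": "move_arm", "data": {"motion": [[0,0,0,0,0,0.002,0.045],[0,0,0,0,0,0.002,0.045]]}}

```text
clock: 10.07
eef_pos: [571.7, -74.3, 85.0]
tcp_rot: [3.142, -0.0, 1.531]
contact_force: [-2.9, 0.3, 6.0]
opening: 0.65
grasp_force: 44.0
```

Contact. Releasing and lifting.

Scaled: -0.06 m / 0.5 = -0.12, -0.03 m / 0.5 = -0.06.

>>> {"op": "move_arm", "data": {"motion": [[0,0,0,0,0,0,0.06],[0,0,0,0,0,0,0.07],[0,0,0,0,0,0,0.08],[0,0,0,0,0,0,0.085],[0,0,0,0,0,0,0.085],[0,0,0,0,0,-0.02,0.085],[0,0,0,0,0,-0.06,0.085],[0,0,0,0,0,-0.12,0.085]]}}

```text
clock: 11.08
eef_pos: [571.2, -74.3, 144.9]
tcp_rot: [-3.14, -0.0, 1.531]
contact_force: [-0.5, -0.6, 0.3]
opening: 0.996
grasp_force: 0.0
```

>>> {"op": "move_arm", "data": {"motion": [[0,0,0,0,0,-0.1,0.085],[0,0,0,0.04,0,-0.18,0.085],[0,0,0,0.12,0,-0.18,0.085],[0,0,0,0.2,0,-0.18,0.085],[0,0,0,0.3,0,-0.18,0.085],[0,0,0,0.4,0,-0.18,0.085],[0,0,0,0.48,0,-0.18,0.085],[0,0,0,0.52,0,-0.18,0.085]]}}

```text
clock: 12.08
eef_pos: [582.0, 187.3, 234.9]
tcp_rot: [3.141, -0.0, 1.533]
contact_force: [0.4, -0.3, -0.9]
opening: 0.991
grasp_force: 0.0
```

```bash
python3 - <<'E'
from h import *
plan(580.4,299.6,230,39.6)
im,d=shot('top','t2')
print('tin',rect('t2',520,620,-115,-35,116,128)[:3]); print('packed',rect('t2',510,620,-190,-90,86,102)[:3])
print('slim',rect('t2',525,635,250,350,97,113)[:3])
cv2.imwrite('pics/t2c.png',cv2.resize(im[205:280,240:360],(800,500),interpolation=3)[:,:,::-1])
E
```

```text
clk 12.07 at [582.  187.3 234.9] [ 1.7996e+02 -2.0000e-02  8.7810e+01] F [ 0.4 -0.3 -0.9] q6 0.35
turn [ 4.000e-04 -6.000e-04  8.414e-01] shift mm [112.1  -5.9   5. ]
tin (((569.3516845703125, -72.53875732421875), (57.17860412597656, 54.96942138671875), 0.8868178725242615), 587, np.float64(122.73599304368327))
packed (((566.580810546875, -139.48373413085938), (65.95840454101562, 56.99378967285156), 87.813720703125), 682, np.float64(92.92488618578648))
slim (((567.0892333984375, 307.55596923828125), (27.59048080444336, 28.062074661254883), 38.25876235961914), 108, np.float64(103.97807557576141))
```

View pics/t2c.png

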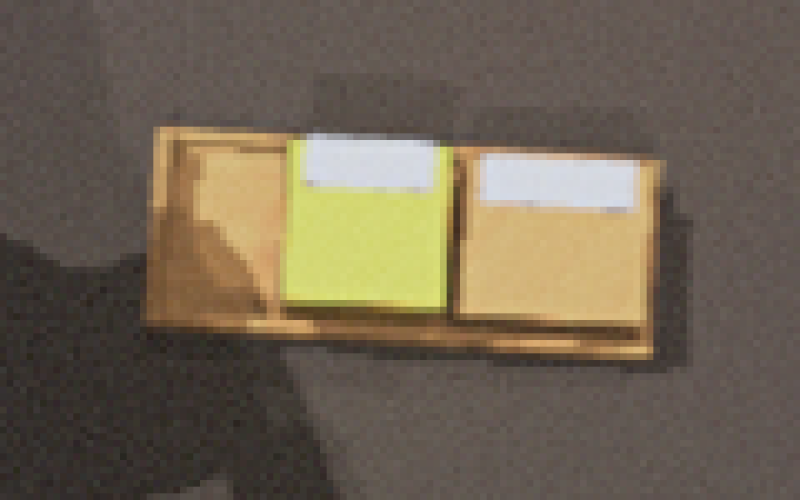

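The top crop shows the tin square, label to the front, about 6 mm from the packed box. That leaves only about 42 mm for the 38 mm slim box. I'll regrip the tin and shift it 4 mm towards the packed box.

Scaled: -0.26 m / 0.5 = -0.52, 0.09 m / 0.5 = 0.18.

>>> {"op": "move_arm", "data": {"motion": [[0,0,0,-0.06,0,0,0.085],[0,0,0,-0.16,0,0,0.085],[0,0,0,-0.26,0,0,0.085],[0,0,0,-0.36,0,0,0.085],[0,0,0,-0.44,0,0,0.085],[0,0,0,-0.5,0,0.02,0.085],[0,0,0,-0.52,0,0.08,0.085],[0,0,0,-0.52,0,0.18,0.085]]}}

```text
clock: 13.12
eef_pos: [572.9, -76.7, 145.4]
tcp_rot: [3.137, 0.001, 1.529]
contact_force: [0.4, 0.4, -1.1]
opening: 0.996
grasp_force: 0.0
```

Scaled: 0.059 m / 0.5 = 0.118, 0.05 m / 0.5 = 0.1.

>>> {"op": "move_arm", "data": {"motion": [[0,0,0,0,0,0.06,0.085],[0,0,0,0,0,0.1,0.085],[0,0,0,0,0,0.118,0.07],[0,0,0,0,0,0.118,0.06],[0,0,0,0,0,0.118,0.05],[0,0,0,0,0,0.118,0.045],[0,0,0,0,0,0.118,0.045],[0,0,0,0,0,0.118,0.045]]}}

```text
clock: 14.12
eef_pos: [572.0, -74.4, 85.9]
tcp_rot: [3.141, 0.0, 1.531]
contact_force: [-1.4, 0.0, 4.4]
opening: 0.652
grasp_force: 43.5
```

>>> {"op": "move_arm", "data": {"motion": [[0,0,0,0,0,-0.004,0.045],[0,0,0,-0.002,0,-0.004,0.045],[0,0,0,-0.004,0,-0.004,0.045],[0,0,0,-0.006,0,-0.004,0.045],[0,0,0,-0.008,0,-0.004,0.045],[0,0,0,-0.008,0,-0.002,0.045],[0,0,0,-0.008,0,0,0.045],[0,0,0,-0.008,0,0.001,0.045]]}}

```text
clock: 15.12
eef_pos: [571.6, -78.4, 85.9]
tcp_rot: [3.142, 0.0, 1.531]
contact_force: [-5.2, 0.4, 15.2]
opening: 0.647
grasp_force: 44.6
```

Scaled: -0.1 m / 0.5 = -0.2, -0.05 m / 0.5 = -0.1.

>>> {"op": "move_arm", "data": {"motion": [[0,0,0,0,0,-0.001,0.06],[0,0,0,0,0,-0.001,0.07],[0,0,0,0,0,-0.001,0.08],[0,0,0,0,0,-0.001,0.085],[0,0,0,0,0,-0.001,0.085],[0,0,0,0,0,-0.04,0.085],[0,0,0,0,0,-0.1,0.085],[0,0,0,0,0,-0.2,0.085]]}}

```text
clock: 16.12
eef_pos: [570.3, -78.2, 184.3]
tcp_rot: [-3.138, -0.0, 1.531]
contact_force: [0.1, -0.6, -0.1]
opening: 0.995
grasp_force: 0.0
```

Scaled: 0.378 m / 0.5 = 0.756, 0.35 m / 0.5 = 0.7, 0.84 rad / 3.1416 = 0.2674.

>>> {"op": "move_arm", "data": {"motion": [[0,0,0.0318,0.1,0,-0.06,0.085],[0,0,0.0637,0.2,0,-0.09,0.085],[0,0,0.0955,0.3,0,-0.09,0.085],[0,0,0.1273,0.4,0,-0.09,0.085],[0,0,0.1592,0.5,0,-0.09,0.085],[0,0,0.191,0.6,0,-0.09,0.085],[0,0,0.2292,0.7,0,-0.09,0.085],[0,0,0.2674,0.756,0.008,-0.09,0.085]]}}

```text
clock: 17.12
eef_pos: [590.2, 301.7, 229.7]
tcp_rot: [-3.141, -0.0, 0.689]
contact_force: [0.3, -0.4, -1.0]
opening: 0.995
grasp_force: 0.0
```

```bash
python3 - <<'E'
from h import *
plan(580.4,299.6,70,39.6)
shot('wrist','w3'); print('slim',rect('w3',525,635,250,350,99,113))
shot('top','t3'); print('tin',rect('t3',520,620,-125,-35,114,128)[:3]); print('packed',rect('t3',510,620,-190,-90,86,102)[:3])
p,im=cloud('t3'); q=p.reshape(-1,3)
E
```

```text
clk 17.12 at [590.2 301.7 229.7] [-1.7998e+02 -1.0000e-02  3.9450e+01] F [ 0.3 -0.4 -1. ] q6 1.35
turn [-0.0003 -0.0001 -0.0026] shift mm [ -8.9  -4.6 159.7]
slim (((582.660888671875, 298.09637451171875), (38.57935333251953, 56.58050537109375), 40.07168197631836), 3102, np.float64(106.04797319934056), array([583.67807961, 299.03052804]), np.int64(663), array([595.64664636, 283.14580272, 106.62981973]))
tin (((568.6608276367188, -76.09378051757812), (55.759708404541016, 56.97100830078125), 87.85598754882812), 589, np.float64(122.98531304846756))
packed (((566.5613403320312, -139.54400634765625), (66.18351745605469, 56.89520263671875), 87.22380828857422), 683, np.float64(92.81597364169647))
```

View pics/w3.png

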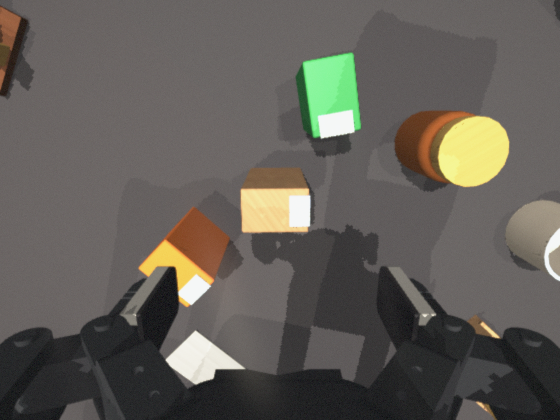

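The wrist picture shows the brown slim box at (275,205) squared with the gripper, label on the right. The green box at (332,95) and the orange box at (185,265) are clear of the fingers. The tin now stands at y=-76.1, 2.4 mm from the packed box.

Scaled: 0.16 m / 0.5 = 0.32, 0.15 m / 0.5 = 0.3, -0.006 rad / 3.1416 = -0.0019.

>>> {"op": "move_arm", "data": {"motion": [[0,0,-0.0019,-0.017,-0.006,0.03,0.085],[0,0,-0.0019,-0.017,-0.006,0.09,0.085],[0,0,-0.0019,-0.017,-0.006,0.16,0.085],[0,0,-0.0019,-0.017,-0.006,0.22,0.085],[0,0,-0.0019,-0.017,-0.006,0.27,0.085],[0,0,-0.0019,-0.017,-0.006,0.3,0.085],[0,0,-0.0019,-0.017,-0.006,0.32,0.085],[0,0,-0.0019,-0.017,-0.006,0.32,0.085]]}}

```text
clock: 18.23
eef_pos: [581.9, 295.6, 69.4]
tcp_rot: [-3.141, 0.001, 0.697]
contact_force: [0.3, -1.0, 0.1]
opening: 0.994
grasp_force: 0.0
```

>>> {"op": "move_arm", "data": {"motion": [[0,0,0,0,0,0,0.07],[0,0,0,0,0,0,0.062],[0,0,0,0,0,0,0.057],[0,0,0,0,0,0,0.05],[0,0,0,0,0,0,0.045],[0,0,0,0,0,0,0.045]], "grip_force": 30}}

```text
clock: 18.98
eef_pos: [582.4, 296.5, 70.5]
tcp_rot: [-3.141, -0.001, 0.697]
contact_force: [-2.8, 1.7, 5.7]
opening: 0.649
grasp_force: 31.5
```

Scaled: -0.15 m / 0.5 = -0.3, -0.142 m / 0.5 = -0.284.

>>> {"op": "move_arm", "data": {"motion": [[0,0,0,0,0,-0.016,0.045],[0,0,0,0,0,-0.05,0.045],[0,0,0,0,0,-0.09,0.045],[0,0,0,0,0,-0.14,0.045],[0,0,0,0,0,-0.2,0.045],[0,0,0,0,0,-0.25,0.045],[0,0,0,0,0,-0.284,0.045],[0,0,0,0,0,-0.3,0.045]]}}

```text
clock: 19.98
eef_pos: [582.5, 296.2, 221.4]
tcp_rot: [3.141, -0.002, 0.697]
contact_force: [-1.1, -0.6, -1.4]
opening: 0.65
grasp_force: 32.4
```

```bash
python3 - <<'E'
from h import *
plan(572.6,-24.7,220,87.6)
E
```

```text
clk 19.98 at [582.5 296.2 221.4] [ 1.7997e+02 -1.0000e-01  3.9920e+01] F [-1.1 -0.6 -1.4] q6 1.34
turn [ 0.0011 -0.0014 -0.8321] shift mm [-213.5  239.7    1.1]
```

Scaled: 0.212 m / 0.5 = 0.424, -0.188 m / 0.5 = -0.376, -0.73 rad / 3.1416 = -0.2324.

>>> {"op": "move_arm", "data": {"motion": [[0,0,-0.0127,-0.02,0.022,0,0.045],[0,0,-0.0382,-0.06,0.068,0,0.045],[0,0,-0.07,-0.11,0.124,0,0.045],[0,0,-0.105,-0.164,0.186,0,0.045],[0,0,-0.1401,-0.22,0.248,0,0.045],[0,0,-0.1751,-0.276,0.312,0,0.045],[0,0,-0.2069,-0.33,0.372,0,0.045],[0,0,-0.2324,-0.376,0.424,0,0.045]]}}

```text
clock: 20.98
eef_pos: [573.4, 11.3, 219.3]
tcp_rot: [-3.14, 0.0, 1.429]
contact_force: [0.5, 0.1, -0.9]
opening: 0.653
grasp_force: 32.4
```

```bash
python3 - <<'E'
from h import *
plan(573.5,-27.7,220,87.6)
E
```

```text
clk 20.98 at [573.4  11.3 219.3] [-1.7993e+02  2.0000e-02  8.1890e+01] F [ 0.5  0.1 -0.9] q6 0.16
turn [-0.0012  0.0002 -0.0996] shift mm [-38.6   5.6  -0.7]
```

Scaled: -0.0386 m / 0.5 = -0.0772, -0.036 m / 0.5 = -0.072, -0.1 rad / 3.1416 = -0.0318.

>>> {"op": "move_arm", "data": {"motion": [[0,0,-0.0159,-0.032,0.004,0,0.045],[0,0,-0.0255,-0.056,0.008,0,0.045],[0,0,-0.0318,-0.072,0.01,0,0.045],[0,0,-0.0318,-0.0772,0.0112,0,0.045],[0,0,-0.0318,-0.0772,0.0112,0,0.045]]}}

```text
clock: 21.6
eef_pos: [574.0, -26.0, 219.7]
tcp_rot: [-3.141, -0.0, 1.526]
contact_force: [0.6, -0.1, -1.7]
opening: 0.652
grasp_force: 32.4
```

```bash
python3 - <<'E'
from h import *
plan(573.5,-27.7,75,87.6)
shot('wrist','w4'); c=np.array([571.5,-90.1]);a=np.radians(-2.4);Rm=np.array([[np.cos(a),-np.sin(a)],[np.sin(a),np.cos(a)]])
p,im=cloud('w4');q=p.reshape(-1,3);l=(q[:,:2]-c)@Rm
s=(abs(l[:,0])<50)&(abs(l[:,1]-88)<15)&(q[:,2]>42)&(q[:,2]<48)
print('+y wall',s.sum(),np.median(l[s],0),np.percentile(l[s],[3,97],axis=0)); print(np.median(q[s],0))
shot('scene','s4')
a=cv2.imread('pics/w4.png')[60:420,140:440]; b=cv2.resize(cv2.imread('pics/s4.png')[150:270,220:340],(360,360),interpolation=3)
cv2.imwrite('pics/c4.png',np.hstack([a,b]))
E
```

```text
clk 21.6 at [574.  -26.  219.7] [-1.7999e+02 -1.0000e-02  8.7460e+01] F [ 0.6 -0.1 -1.7] q6 -0.0
turn [-0.0002 -0.0001 -0.0025] shift mm [ -1.8  -0.4 144.7]
+y wall 442 [-7.79016511 89.38810287] [[-35.6624553   76.38097227]
 [ 31.38520816  91.38909504]]
[567.49585082  -0.96739744  45.89041631]
```

View pics/c4.png

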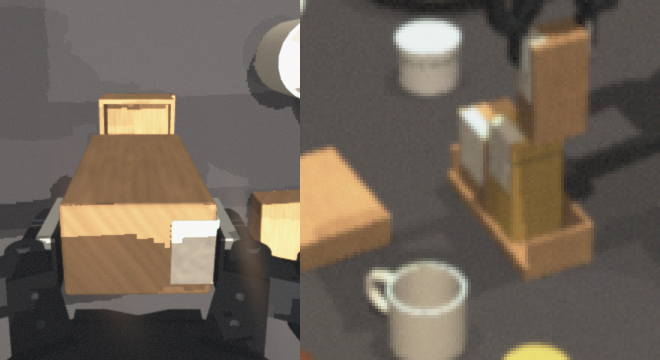

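The pictures show the slim box held upright over the gap, label to the front, with the end wall at y=-2.7 as expected. I'll lower it.

Scaled: 0.11 m / 0.5 = 0.22, 0.1 m / 0.5 = 0.2, -0.003 rad / 3.1416 = -0.001.

>>> {"op": "move_arm", "data": {"motion": [[0,0,-0.001,-0.003,-0.001,0.02,0.045],[0,0,-0.001,-0.003,-0.001,0.06,0.045],[0,0,-0.001,-0.003,-0.001,0.1,0.045],[0,0,-0.001,-0.003,-0.001,0.13,0.045],[0,0,-0.001,-0.003,-0.001,0.16,0.045],[0,0,-0.001,-0.003,-0.001,0.18,0.045],[0,0,-0.001,-0.003,-0.001,0.2,0.045],[0,0,-0.001,-0.003,-0.001,0.22,0.045]]}}

```text
clock: 22.7
eef_pos: [573.7, -27.7, 109.4]
tcp_rot: [3.141, -0.0, 1.53]
contact_force: [-0.1, -0.3, -1.2]
opening: 0.651
grasp_force: 32.4
```

Scaled: 0.032 m / 0.5 = 0.064, 0.031 m / 0.5 = 0.062.

>>> {"op": "move_arm", "data": {"motion": [[0,0,0,0,0,0.012,0.045],[0,0,0,0,0,0.024,0.045],[0,0,0,0,0,0.036,0.045],[0,0,0,0,0,0.046,0.045],[0,0,0,0,0,0.056,0.045],[0,0,0,0,0,0.062,0.045],[0,0,0,0,0,0.064,0.045]]}}

```text
clock: 23.58
eef_pos: [573.4, -27.6, 77.6]
tcp_rot: [-3.141, -0.0, 1.53]
contact_force: [0.3, -0.1, -1.4]
opening: 0.651
grasp_force: 32.4
```

Scaled: 0.0013 m / 0.5 = 0.0026, 0.0007 m / 0.5 = 0.0014.

>>> {"op": "move_arm", "data": {"motion": [[0,0,0,0,0,0.0014,0.045],[0,0,0,0,0,0.0026,0.045],[0,0,0,0,0,0.0026,0.045]]}}

```text
clock: 23.95
eef_pos: [573.5, -27.6, 76.5]
tcp_rot: [3.141, -0.0, 1.53]
contact_force: [0.0, 0.4, -1.7]
opening: 0.646
grasp_force: 32.4
```

Scaled: 0.0013 m / 0.5 = 0.0026, 0.0007 m / 0.5 = 0.0014.

>>> {"op": "move_arm", "data": {"motion": [[0,0,0,0,0,0.0014,0.045],[0,0,0,0,0,0.0026,0.045],[0,0,0,0,0,0.0026,0.045]]}}

```text
clock: 24.32
eef_pos: [573.4, -27.6, 75.1]
tcp_rot: [-3.142, -0.0, 1.53]
contact_force: [0.6, 0.9, -1.4]
opening: 0.651
grasp_force: 32.4
```

Scaled: 0.0005 m / 0.5 = 0.001.

>>> {"op": "move_arm", "data": {"motion": [[0,0,0,0,0,0.001,0.045],[0,0,0,0,0,0.001,0.045]]}}

```text
clock: 24.58
eef_pos: [573.4, -27.7, 74.6]
tcp_rot: [-3.141, 0.0, 1.53]
contact_force: [0.8, -0.8, -0.8]
opening: 0.653
grasp_force: 32.4
```

>>> {"op": "move_arm", "data": {"motion": [[0,0,0,0,0,0.001,0.045],[0,0,0,0,0,0.001,0.045]]}}

```text
clock: 24.82
eef_pos: [573.5, -27.7, 74.4]
tcp_rot: [3.142, 0.0, 1.53]
contact_force: [-1.3, 0.3, 3.6]
opening: 0.653
grasp_force: 32.7
```

Contact. Releasing, lifting clear and moving aside.

Scaled: -0.06 m / 0.5 = -0.12, -0.03 m / 0.5 = -0.06.

>>> {"op": "move_arm", "data": {"motion": [[0,0,0,0,0,0,0.06],[0,0,0,0,0,0,0.07],[0,0,0,0,0,0,0.08],[0,0,0,0,0,0,0.085],[0,0,0,0,0,0,0.085],[0,0,0,0,0,-0.02,0.085],[0,0,0,0,0,-0.06,0.085],[0,0,0,0,0,-0.12,0.085]]}}

```text
clock: 25.82
eef_pos: [573.0, -27.6, 134.8]
tcp_rot: [-3.14, -0.0, 1.53]
contact_force: [0.8, -0.2, -0.4]
opening: 1.0
grasp_force: 0.0
```

Scaled: 0.26 m / 0.5 = 0.52, 0.25 m / 0.5 = 0.5.

>>> {"op": "move_arm", "data": {"motion": [[0,0,0,0,0,-0.1,0.085],[0,0,0,0,0,-0.2,0.085],[0,0,0,0.1,0,-0.22,0.085],[0,0,0,0.2,0,-0.22,0.085],[0,0,0,0.3,0,-0.22,0.085],[0,0,0,0.4,0,-0.22,0.085],[0,0,0,0.5,0,-0.22,0.085],[0,0,0,0.52,0,-0.22,0.085]]}}

```text
clock: 26.82
eef_pos: [583.9, 235.0, 244.8]
tcp_rot: [3.141, -0.001, 1.533]
contact_force: [-0.3, -0.2, -0.1]
opening: 0.998
grasp_force: 0.0
```

```bash
python3 - <<'E'
from h import *
s=sensors.sense(); print(s['clock'],s['eef_pos'],s['contact_force'])
shot('top','t5'); shot('scene','s5')
for n,a in dict(packed=(510,620,-190,-90,86,102),tin=(520,620,-125,-45,116,128),slim=(520,620,-60,10,100,113)).items(): print(n,rect('t5',*a)[:3])
a=cv2.resize(cv2.imread('pics/t5.png')[205:280,240:360],(560,350),interpolation=3); b=cv2.resize(cv2.imread('pics/s5.png')[150:265,240:340],(240,276),interpolation=3)
cv2.imwrite('pics/c5.png',np.hstack([a,cv2.copyMakeBorder(b,0,74,0,0,0)]))
A=np.load('pics/top0.npz')['im'].astype(int);B=np.load('pics/t5.npz')['im']
for n,(x,y) in dict(jar=(178,176),cup=(252,175),flat=(340,170),rtin=(422,261),green=(130,192),orange=(125,274)).items():
    print(n,np.abs(A-B)[y-12:y+12,x-12:x+12].mean().round(1))
E
```

```text
26.825 [583.93573203 234.97126488 244.81299883] [-0.29242069 -0.22349897 -0.1402476 ]
packed (((566.2734375, -139.4197998046875), (66.26660919189453, 56.7429313659668), 88.01469421386719), 683, np.float64(93.1481051291646))
tin (((568.5640258789062, -76.13706970214844), (55.880653381347656, 56.5440788269043), 87.85298156738281), 587, np.float64(123.11185244052149))
slim (((569.9513549804688, -31.279569625854492), (58.350982666015625, 50.866390228271484), 1.0137156248092651), 395, np.float64(107.67462569085683))
jar 9.2
cup 3.3
flat 3.2
rtin 3.1
green 66.0
orange 54.8
```

View pics/c5.png

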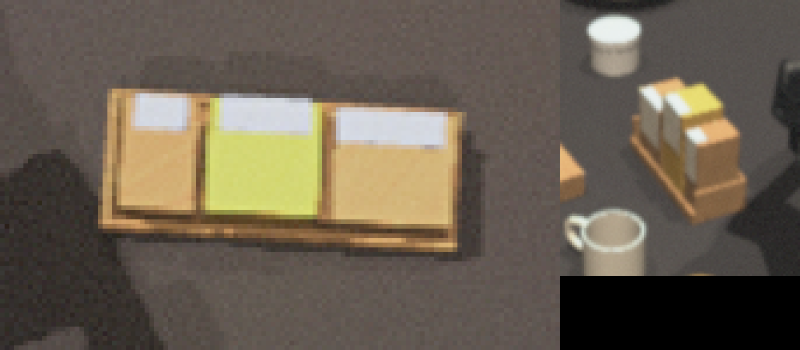

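The final pictures show all three pieces upright and square in one row inside the carton, their labels all towards the low front wall. There are visible gaps at the ends and between the pieces, and the arm is clear. The top image shows no change at the cup, flat box and round tin, and only a slight one at the jar.

```bash
python3 -c "
from rig import order
print(order.sign_off())"
```

```text
the job is handed in; nothing more can be done
None
```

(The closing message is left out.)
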